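Fill the jar with spacers through the gated funnel

TASK

Fill the jar under the filling stand: tip all six brass spacers from the scoop into the white funnel, and turn the red knob past its click so that the gate stays fully open and every spacer drops into the jar. Finish with the empty scoop set down level on the table beside the stand, the jar still upright in its ring and the other things on the bench left where they are.

Things in the scene. Friction and masses are not known exactly. Their poses are not given: they have to be found in the camera images.
- stand: Fixed filling stand: blue base plate 110 (x) x 250 (y, from -149 to +101) x 8 mm, two pillars at y = +80 and y = -110 mm, a bridge carrying a white plastic funnel. Origin: on the table top, on the funnel's upright axis; z up. -y leads from the funnel to the red knob; -x is the front
- funnel_mouth (a point): centre of the funnel's open mouth, 169 mm above the table: rim 114 mm across outside, about 104 mm inside; the cone narrows to a throat of 36 mm bore within 52 mm below. The throat ends 91 mm above the table, where the gate plate closes it; the jar's mouth is 8 mm below that
- gate_knob (a joint): angle of the red wing knob and the swing gate under the funnel, which turn together about an upright pivot 110 mm from the funnel's axis: 0 = shut (start), 0.9 = open stop; grows counter-clockwise from above. A spring plunger makes it snap to either end: past the middle (0.45) on to open, short of it back to shut. About 0.1 N m to turn
- knob_grip (a point): grip point of the red wing knob, on its pivot, 142 mm above the table. The wing is 13 mm thick and 44 mm long, upright faces from 128 to 154 mm above the table; its long side lies along this point's y (towards the funnel while shut), so pinch across this point's x; the point turns with the knob
- jar: clear open plastic jar, 54 mm across, 75 mm high, mouth 44 mm inside, standing loose in a shallow black ring on the base plate under the funnel; origin: centre of its underside; its inner floor is 4 mm above that
- jar_nest (a point): centre of the black locating ring on the stand's base plate, 8 mm above the table, where the jar stands
- scoop: steel hand scoop with orange handle, about 120 g, holding the six spacers. Origin: centre of the pan's underside, x towards the spout, z up. Pan 85 x 55 mm, floor 3 mm thick, walls 30 mm high falling to 6 mm at the spout, closed at x = -42, open at x = +43 mm. Handle 15 mm wide, 18 mm high, back from x = -44 to -127 mm, rising 9 degrees
- scoop_grip (a point): grip point inside the scoop's handle, at (-75, 0, 30) mm in the scoop's frame; pinch across the 15 mm width (the point's y axis). Axes as the scoop
- scoop_spout (a point): middle of the scoop's spout edge, at (43, 0, 3) mm in the scoop's frame
- spacer0: brass hexagonal spacer, 11 mm across flats, 12 mm long, 11 g; origin at its centre, z along its bore; one of six lying in the scoop
- spacer1: brass hexagonal spacer, 11 mm across flats, 12 mm long, 11 g; origin at its centre, z along its bore; one of six lying in the scoop
- spacer2: brass hexagonal spacer, 11 mm across flats, 12 mm long, 11 g; origin at its centre, z along its bore; one of six lying in the scoop
- spacer3: brass hexagonal spacer, 11 mm across flats, 12 mm long, 11 g; origin at its centre, z along its bore; one of six lying in the scoop
- spacer4: brass hexagonal spacer, 11 mm across flats, 12 mm long, 11 g; origin at its centre, z along its bore; one of six lying in the scoop
- spacer5: brass hexagonal spacer, 11 mm across flats, 12 mm long, 11 g; origin at its centre, z along its bore; one of six lying in the scoop
- tip_cleaner: bystander: round brass-wool tip cleaner, 76 mm across, 64 mm high; origin: centre of its underside
- reel_red: bystander: solder reel with red flanges, 75 x 66 x 45 mm; origin: centre of its underside
- reel_clear: bystander: solder reel with clear flanges, 78 x 73 x 50 mm; origin: centre of its underside
- parts_tin: bystander: small round open tin with screws, 68 mm across, 20 mm high; origin: centre of its underside
- board_green: bystander: green circuit board, 60 x 85 x 14 mm; origin: centre of its underside
- tweezers_c: bystander: bright tweezers, 15 x 131 x 10 mm; origin: centre of its underside
Mind the look-alikes: they are no part of the job. Leave any purple or turquoise look-alike of the jar alone.

How it is judged:
By the outcome, as a careful person would: the job done as asked, in the order asked, and still so for the second after the job is handed in, with the robot touching nothing.
It also fails if it takes over 64 s, if anything falls off the work surface, if the arm or the gripper's body presses on something with over 40 N, if the wrist force passes 120 N, or if a joint passes its speed limit or range.

ROBOT

A 7-joint arm with a two-finger parallel gripper is mounted at the origin on a cart in front of the work surface, level with it; the furniture and walls round the work are solid. World frame = base frame: x ahead of the robot, y to its left, z up, the work surface at z = 0. Lengths are in m, angles in rad, forces in N, time in s.
With the tool pointing down it reaches from about 0.425 to 0.925 m from the base axis. Payload 6.8 kg.
Tool frame: the origin (TCP) lies on the front face of the gripper's body, between the roots of the fingers; the fingertips stand 73 mm ahead of it and the grasp point (between the pads) lies r.pinch_z ahead of it (r.pinch_z is the distance from the TCP to the grasp point, in m); z points along the fingers, y is the direction in which the jaws open and shut (so a half turn about z gives the same grasp; the last joint's range is limited). The gripper opens to 85 mm and grips with 20 to 120 N. Pads are 22 mm wide; open, the fingers measure 114 mm over their backs; the gripper's body (76 mm by 85 mm) begins 54 mm behind the grasp point. The pads swing forward as they close: fully open they stand 13 mm farther back than shut.
Start: joints at [-1.404, 0.477, 0.022, 1.555, -0.011, 1.109, -0.083], TCP at [0.183, 0.65, 0.304] pointing down, gripper open.
Joint ranges: [-2.96, 2.96], [-0.34, 2.1], [-1.41, 1.46], [0.24, 2.44], [-1.37, 4.51], [0.17, 1.92], [-2.96, 2.96]. Speed limits (rad/s): [2.39, 2.39, 3.14, 3.14, 3.14, 3.14, 3.14].

INTERFACE

Orientations are given as a rotation vector (axis times angle).
In Python, from bench import readout, grab_frame, r, search_frame, masks_of, tip_of gives the robot as it stands.
- The arm moves only by the tool step_arm, never from a script. Its argument "commands" is a list of rows, each a list of 7 numbers: the shift along the tool's x, y, z as a fraction of full scale, then the turn, a rotation vector about the tool's x, y, z as a fraction of full scale, then the gripper's target within -1 to 1 (shut at 1, half-way at 0, fully open at -1). In form: [[tx, ty, tz, ax, ay, az, hand], ...]. A call has exactly 10 rows; each row is the pose to reach, as a shift and turn from the pose measured when the call began, along the tool's axes at that moment, turning the shorter way round; what a row does not reach only later rows make up. Full scale, the value 1, is 500 mm for a shift and 360 degrees for a turn. A row lasts 1/8 s, in which the tool goes at most 62.5 mm and 10.7 degrees, less where a joint would pass 70% of its speed; a pose out of reach is approached as far as the arm can. A call with a number of a shift or a turn outside -1 to 1 is refused whole. A call with a gripper value outside its range is refused whole. The fingers move at their own pace and stop on an object; "newtons" is the grip in N (left out, the last holds). Time passes only in rows, so rows that repeat a pose let the fingers close, or fill a call up. It gives the time, the measured TCP pose, the force and the opening at its end, in the units of the state.
- readout.get_obs(): the state, without advancing time (a new reading comes with each control period).
- grab_frame(name): name is "scene" or "side" or "wrist"; returns a dict with "img" (480x640x3 uint8, red, green, blue), "K" (3x3 intrinsics, pixels), "world_to_cam" (4x4, takes a point from world to camera coordinates). Camera axes: x right, y down, z forward; pixel columns grow to the right and rows downward; lengths in m; the calibration is good to about 2 mm. A picture is of the moment at which its call begins. There is no depth.
- r.hand_in(): hands the job in, once; it reports no verdict.
Trained networks look in a picture, given as the dict that the camera call returned (one of the last four; its "shot" number tells which), for a name from the list of things; names that differ only in an ending like _2 or _b are one class to them, and where a whole thing is asked for, a point or a joint stands for the part that bears it (a point fixed in the world has none). Each returns a list of dicts, best first, with "p" (0 to 1); they miss things now and then, are a little off and sometimes report something else, mostly with a low value. They report only what shows in the picture. A call takes as long as a camera call. They do not tell look-alikes from the thing itself.
- search_frame(thing, picture): "extent" ([centre column, centre row, width, height] in pixels, round what is visible of it).
- masks_of(thing, picture): "pixels" (480x640 bool, what is visible of it) and "extent" ([centre column, centre row, width, height] in pixels, round what is visible of it).
- tip_of(thing, picture): "point" ([column, row] in pixels: a listed point, or the origin of a listed thing).
The state is a dict: "clock": time; "joints": joint angles; "qvel": joint speeds; "tau": joint torques, N m; "tcp_pos": TCP position; "orientation": TCP orientation; "contact_force": force on the tool from outside, world axes, zero at the start; "moment": the same for the moment, N m; "grip_width": finger opening in m.
Only numpy, scipy, OpenCV 4.12 (cv2) and the standard library are available. Lean on these libraries where they do the work, as an engineer would, in place of code of your own. Each camera call takes 0.05 s, during which the arm holds its last target. There are 200 camera calls.

## Working session

There is one attempt and no reset: what is moved stays moved. The work goes in short steps, Python scripts to look and compute and a tool call to move; the robot and the scene stay as the last step left them, time stands still between calls to the robot, and variables do not carry over. Pictures are saved under pics/ and viewed, about 8 in all and at most 12, crops included, and the job is handed in when it is done.

Besides the shell and the picture viewer there is one more tool, called after ">>>" as a command line: name --pt "numbers of a row" for each row, then --argument value for the rest. step_arm: Moves the arm, as the interface text tells. Its arguments: {"type":"object","properties":{"commands":{"type":"array"},"newtons":{"type":"number"}},"required":["commands"]}

```bash
mkdir -p pics; ls
cat > h.py <<'E'
import numpy as np,cv2
from scipy.spatial.transform import Rotation as R
from bench import readout, grab_frame, r, search_frame, masks_of, tip_of
def save(f,n): cv2.imwrite('pics/'+n,cv2.cvtColor(f['img'],cv2.COLOR_RGB2BGR))
def proj(f,p):
    c=f['world_to_cam']@np.r_[p,1]; u=f['K']@c[:3]; return u[:2]/u[2]
def ray(f,uv):
    W=f['world_to_cam'];d=np.linalg.inv(f['K'])@np.r_[uv,1]
    return -W[:3,:3].T@W[:3,3], W[:3,:3].T@d
def atz(f,uv,z):
    o,d=ray(f,uv); return o+d*(z-o[2])/d[2]
def tri(l):
    A=0;b=0
    for f,uv in l:
        o,d=ray(f,uv);d=d/np.linalg.norm(d);P=np.eye(3)-np.outer(d,d);A=A+P;b=b+P@o
    return np.linalg.solve(A,b)
E
python3 - <<'E'
from h import *
np.set_printoptions(precision=4,suppress=True)
print(readout.get_obs(), r.pinch_z)
fs={n:grab_frame(n) for n in('scene','side','wrist')}
for n,f in fs.items():
    save(f,n+'0.png')
    print(n,'campos',ray(f,(320,240))[0])
    for t in['funnel_mouth','knob_grip','jar','jar_nest','scoop','scoop_grip','scoop_spout','stand','gate_knob']:
        print(n,t,[(np.round(d['point']),round(d['p'],2)) for d in tip_of(t,f)[:3]])
cv2.imwrite('pics/both.png',cv2.cvtColor(np.hstack([cv2.resize(fs[n]['img'],(400,300)) for n in('side','wrist')]),cv2.COLOR_RGB2BGR))
E
```

```text
pics
{'clock': 0.0, 'joints': array([-1.4041,  0.4778,  0.0223,  1.5564, -0.0115,  1.1093, -0.0831]), 'qvel': array([ 0.0006, -0.0005, -0.0021,  0.0004,  0.0003,  0.0012, -0.0022]), 'tau': array([ -0.0013, -59.6461,   1.6075, -28.1197,   0.0124,   0.0094,
        -0.    ]), 'tcp_pos': array([0.183 , 0.6492, 0.3029]), 'orientation': array([-0.4302, -3.1119,  0.0028]), 'contact_force': array([ 0.3684, -0.9129, -0.2161]), 'moment': array([-0.0159,  0.0363,  0.0018]), 'grip_width': 0.08523200314967166} 0.0539
scene campos [-0.0028  0.9644  1.0558]
scene funnel_mouth [(array([293., 264.]), 0.82)]
scene knob_grip [(array([333., 249.]), 0.63), (array([269., 255.]), 0.59)]
scene jar [(array([350., 247.]), 0.81), (array([163., 339.]), 0.55)]
scene jar_nest [(array([295., 316.]), 0.93)]
scene scoop [(array([332., 250.]), 0.75)]
scene scoop_grip []
scene scoop_spout []
scene stand [(array([292., 316.]), 0.97)]Traceback (most recent call last):
  File "<stdin>", line 9, in <module>
ValueError: it knows: board_green, funnel_mouth, jar, jar_nest, knob_grip, parts_tin, reel_clear, reel_red, scoop, scoop_grip, scoop_spout, spacer, stand, tip_cleaner, tweezers
```

Run:
```python
from h import *
np.set_printoptions(precision=4,suppress=True)
fs={n:grab_frame(n) for n in('scene','side','wrist')}
for n,f in fs.items():
    save(f,n+'0.png')
    print(n,'campos',ray(f,(320,240))[0],f['K'][0,0])
    for t in['funnel_mouth','knob_grip','jar','jar_nest','scoop','scoop_grip','scoop_spout','stand','reel_red','board_green','parts_tin','tip_cleaner','reel_clear','tweezers']:
        print(n,t,[(np.round(d['point']),round(d['p'],2)) for d in tip_of(t,f)[:3]])
cv2.imwrite('pics/both.png',cv2.cvtColor(np.hstack([cv2.resize(fs[n]['img'],(400,300)) for n in('side','wrist')]),cv2.COLOR_RGB2BGR))
```

```text
scene campos [-0.0028  0.9644  1.0558] 613.3266630148811
scene funnel_mouth [(array([293., 264.]), 0.7)]
scene knob_grip [(array([330., 251.]), 0.6)]
scene jar [(array([163., 342.]), 0.82), (array([296., 316.]), 0.79), (array([352., 248.]), 0.58)]
scene jar_nest [(array([294., 315.]), 0.8)]
scene scoop []
scene scoop_grip []
scene scoop_spout [(array([293., 263.]), 0.41)]
scene stand [(array([293., 321.]), 0.72)]
scene reel_red [(array([281., 233.]), 0.71)]
scene board_green []
scene parts_tin [(array([237., 285.]), 0.91)]
scene tip_cleaner [(array([270., 255.]), 0.85)]
scene reel_clear [(array([349., 188.]), 0.7)]
scene tweezers [(array([295., 317.]), 0.48)]
side campos [0.303  1.0052 0.6289] 498.2727933215664
side funnel_mouth [(array([301., 258.]), 0.89)]
side knob_grip [(array([330., 250.]), 0.78), (array([361., 275.]), 0.51)]
side jar [(array([304., 327.]), 0.88), (array([159., 379.]), 0.61)]
side jar_nest [(array([306., 326.]), 0.94)]
side scoop [(array([361., 273.]), 0.72), (array([377., 247.]), 0.5)]
side scoop_grip [(array([376., 246.]), 0.83)]
side scoop_spout [(array([362., 276.]), 0.89), (array([328., 251.]), 0.17)]
side stand [(array([304., 336.]), 0.76)]
side reel_red [(array([251., 266.]), 0.68), (array([227., 312.]), 0.51), (array([306., 326.]), 0.18)]
side board_green [(array([302., 259.]), 0.39)]
side parts_tin [(array([229., 312.]), 0.92), (array([301., 229.]), 0.65)]
side tip_cleaner [(array([251., 286.]), 0.71), (array([300., 230.]), 0.45), (array([303., 258.]), 0.21)]
side reel_clear [(array([371., 268.]), 0.39)]
side tweezers [(array([378., 329.]), 0.56)]
wrist campos [0.1067 0.671  0.3733] 345.80431544150764
wrist funnel_mouth []
wrist knob_grip []
wrist jar []
wrist jar_nest []
wrist scoop []
wrist scoop_grip []
wrist scoop_spout []
wrist stand []
wrist reel_red []
wrist board_green []
wrist parts_tin []
wrist tip_cleaner []
wrist reel_clear []
wrist tweezers [(array([  6., 437.]), 0.54)]
```

View pics/scene0.png

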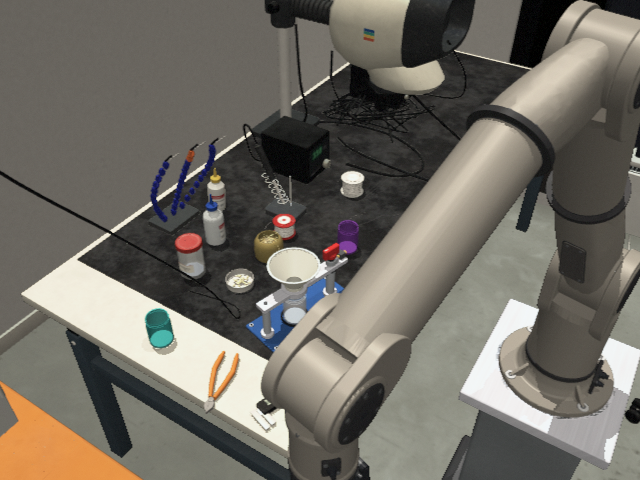

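View pics/both.png

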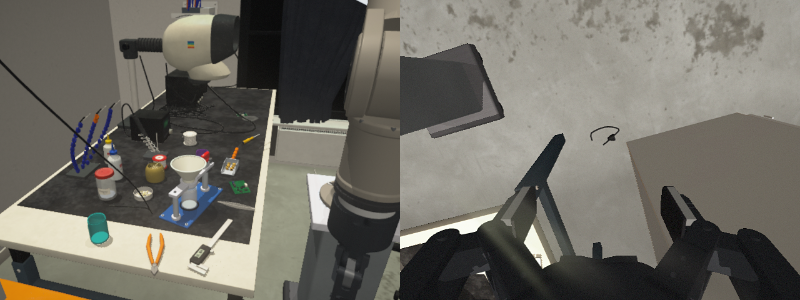

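The scene view shows the white funnel at (293,264) and the red knob at (332,252). The arm hides the scoop. The side view shows the scoop at about (361,273), with its handle at (376,246). The clear jar in the stand is the real one; the turquoise (159,330) and purple (347,237) ones are look-alikes.

Run:
```python
from h import *
np.set_printoptions(precision=4,suppress=True)
a=grab_frame('scene');b=grab_frame('side')
def bt(t,f,k=0):
    d=tip_of(t,f); return d[k]['point'] if d else None
for t in['funnel_mouth','knob_grip','jar_nest']:
    u,v=bt(t,a),bt(t,b); p=tri([(a,u),(b,v)]); print(t,u,v,p,proj(a,p)-u,proj(b,p)-v)
z={'scoop_grip':.03,'scoop_spout':.003,'scoop':0.,'funnel_mouth':.169,'knob_grip':.142,'jar_nest':.008,'board_green':0,'tweezers':.005,'tip_cleaner':0,'parts_tin':0,'reel_red':0,'reel_clear':0}
for n,f in(('scene',a),('side',b)):
    for t in z:
        for d in tip_of(t,f)[:2]: print(n,t,np.round(d['point']),round(d['p'],2),atz(f,d['point'],z[t]))
im=b['img'][180:380,180:430]
cv2.imwrite('pics/sidecrop.png',cv2.cvtColor(cv2.resize(im,None,fx=3,fy=3,interpolation=3),cv2.COLOR_RGB2BGR))
q=readout.get_obs();T=R.from_rotvec(q['orientation']).as_matrix();print(T)
```

```text
funnel_mouth [293.9, 263.0] [303.1, 256.4] [0.5429 0.1801 0.1808] [0.2225 0.2662] [-0.2903 -0.2393]
knob_grip [331.6, 247.7] [328.7, 251.9] [0.5253 0.0485 0.1307] [1.3614 1.7782] [-1.7393 -1.5362]
jar_nest [296.4, 314.2] [305.1, 324.2] [0.5432 0.1744 0.0176] [0.2378 0.3381] [-0.3303 -0.306 ]
scene funnel_mouth [294. 263.] 0.76 [0.5511 0.169  0.169 ]
scene funnel_mouth [348. 192.] 0.47 [ 0.5839 -0.1168  0.169 ]
scene knob_grip [332. 248.] 0.89 [0.5246 0.0561 0.142 ]
scene jar_nest [296. 314.] 0.67 [0.5493 0.1665 0.008 ]
scene jar_nest [268. 256.] 0.42 [0.7229 0.0374 0.008 ]
scene tip_cleaner [271. 255.] 0.71 [0.7237 0.0241 0.    ]
scene parts_tin [241. 284.] 0.87 [0.7245 0.1494 0.    ]
scene reel_red [285. 232.] 0.59 [ 0.7459 -0.0709  0.    ]
scene reel_red [330. 250.] 0.45 [ 0.6039 -0.0735  0.    ]
scene reel_clear [347. 192.] 0.83 [ 0.6957 -0.3205  0.    ]
side scoop_grip [376. 246.] 0.91 [ 0.4473 -0.1994  0.03  ]
side scoop_spout [362. 276.] 0.76 [ 0.4636 -0.0802  0.003 ]
side scoop_spout [302. 324.] 0.49 [0.5555 0.1551 0.003 ]
side scoop [361. 273.] 0.72 [ 0.4707 -0.1003  0.    ]

[... 273 characters left out ...]
 ]
side jar_nest [378. 328.] 0.25 [0.3928 0.1386 0.008 ]
side board_green [384. 299.] 0.87 [0.3973 0.0124 0.    ]
side tweezers [380. 329.] 0.78 [0.3898 0.1362 0.005 ]
side tweezers [246. 287.] 0.62 [0.7268 0.043  0.005 ]
side tip_cleaner [246. 286.] 0.77 [0.7321 0.0343 0.    ]
side parts_tin [228. 310.] 0.6 [0.7329 0.1389 0.    ]
side parts_tin [253. 266.] 0.23 [ 0.7512 -0.0661  0.    ]
side reel_red [252. 266.] 0.83 [ 0.7541 -0.0693  0.    ]
side reel_red [250. 287.] 0.47 [0.7224 0.0324 0.    ]
side reel_clear [299. 226.] 0.8 [ 0.7046 -0.3421  0.    ]
side reel_clear [329. 252.] 0.64 [ 0.5766 -0.1963  0.    ]
[[-0.9625  0.2713 -0.    ]
 [ 0.2713  0.9625  0.    ]
 [ 0.      0.     -1.    ]]
```

View pics/sidecrop.png

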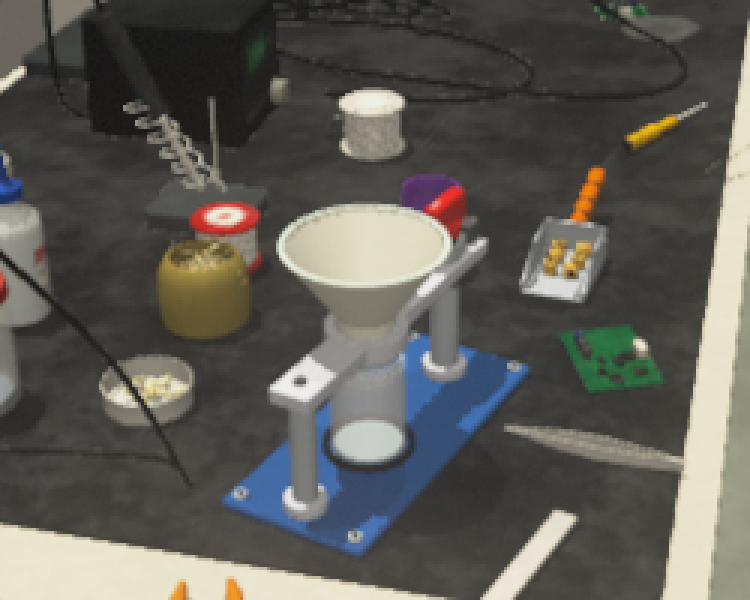

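The crop shows the scoop with its spacers at crop (565,258), the handle pointing away with the spout towards the camera, and the clear jar under the funnel at crop (370,400). I'll write a row planner and swing round to a point above the scoop.

```bash
cat >> h.py <<'E'
def pose(o=None):
    o=o or readout.get_obs(); return np.array(o['tcp_pos']),R.from_rotvec(o['orientation'])
def rot(tx,tz):  # tool rotation from x and z dirs
    z=np.array(tz,float);z/=np.linalg.norm(z);x=np.array(tx,float);x-=z*(x@z);x/=np.linalg.norm(x)
    return R.from_matrix(np.column_stack([x,np.cross(z,x),z]))
def rows(P,Q,hand,start=None):
    p0,q0=start or pose()
    for p,q in zip(P,Q):
        t=q0.inv().apply(np.array(p)-p0)/.5; a=(q0.inv()*q).as_rotvec()/(2*np.pi)
        print('['+','.join('%.3f'%v for v in np.r_[t,a])+',%g],'%hand)
def yawR(deg): a=np.radians(deg);return rot((np.cos(a),np.sin(a),0),(0,0,-1))
E
python3 - <<'E'
from h import *
from scipy.interpolate import PchipInterpolator as I
w=np.array([[.183,.649,.303,164],[.36,.55,.36,150],[.52,.33,.39,125],[.55,.12,.39,105],[.52,-.06,.38,90],[.452,-.165,.32,82.5]])
s=np.r_[0,np.cumsum(np.linalg.norm(np.diff(w[:,:3],axis=0),axis=1))]
g=I(s,w)(np.linspace(0,s[-1],21)[1:])
print(s[-1])
p,q=pose()
rows(g[:10,:3],[yawR(a) for a in g[:10,3]],-1)
print(g[9]); rows(g[10:,:3],[yawR(a) for a in g[10:,3]],-1,(g[9,:3],yawR(g[9,3])))
E
```

```text
1.0179713506762065
[-0.101,-0.011,-0.032,0.000,-0.000,0.009,-1],
[-0.200,-0.030,-0.063,0.000,-0.000,0.018,-1],
[-0.294,-0.057,-0.089,0.000,-0.000,0.028,-1],
[-0.383,-0.091,-0.110,0.000,-0.000,0.038,-1],
[-0.470,-0.133,-0.126,0.000,-0.000,0.049,-1],
[-0.560,-0.185,-0.142,0.000,-0.000,0.062,-1],
[-0.649,-0.247,-0.155,0.000,-0.000,0.075,-1],
[-0.729,-0.316,-0.166,0.000,-0.000,0.089,-1],
[-0.795,-0.391,-0.171,0.000,-0.000,0.102,-1],
[-0.844,-0.473,-0.172,0.000,-0.000,0.115,-1],
[  0.52539469   0.30749914   0.39       122.68715447]
[-0.094,-0.036,0.000,0.000,0.000,0.014,-1],
[-0.189,-0.078,0.000,0.000,0.000,0.027,-1],
[-0.282,-0.125,0.000,0.000,0.000,0.040,-1],
[-0.369,-0.179,0.000,0.000,0.000,0.053,-1],
[-0.451,-0.244,0.003,0.000,0.000,0.066,-1],
[-0.528,-0.315,0.009,0.000,0.000,0.078,-1],
[-0.596,-0.387,0.017,0.000,0.000,0.088,-1],
[-0.651,-0.460,0.036,0.000,0.000,0.097,-1],
[-0.690,-0.544,0.081,0.000,0.000,0.105,-1],
[-0.716,-0.634,0.140,0.000,0.000,0.112,-1],
```

>>> step_arm --pt "-0.101 -0.011 -0.032 0 0 0.009 -1" --pt "-0.2 -0.03 -0.063 0 0 0.018 -1" --pt "-0.294 -0.057 -0.089 0 0 0.028 -1" --pt "-0.383 -0.091 -0.11 0 0 0.038 -1" --pt "-0.47 -0.133 -0.126 0 0 0.049 -1" --pt "-0.56 -0.185 -0.142 0 0 0.062 -1" --pt "-0.649 -0.247 -0.155 0 0 0.075 -1" --pt "-0.729 -0.316 -0.166 0 0 0.089 -1" --pt "-0.795 -0.391 -0.171 0 0 0.102 -1" --pt "-0.844 -0.473 -0.172 0 0 0.115 -1"

```text
clock: 5.65
tcp_pos: [0.5262, 0.3057, 0.3902]
orientation: [1.507, 2.756, 0.001]
contact_force: [-0.0, 0.2, 0.2]
grip_width: 0.0852
```

Run:
```python
from h import *
from scipy.interpolate import PchipInterpolator as I
w=np.array([[.183,.649,.303,164],[.36,.55,.36,150],[.52,.33,.39,125],[.55,.12,.39,105],[.52,-.06,.38,90],[.452,-.165,.32,82.5]])
s=np.r_[0,np.cumsum(np.linalg.norm(np.diff(w[:,:3],axis=0),axis=1))]
g=I(s,w)(np.linspace(0,s[-1],21)[1:])
p,q=pose();print(p,g[9],q.as_matrix())
rows(g[10:,:3],[yawR(a) for a in g[10:,3]],-1)
```

```text
[0.5262036  0.30570209 0.39016843] [  0.52539469   0.30749914   0.39       122.68715447] [[-5.39490889e-01  8.41991027e-01  8.30672534e-04]
 [ 8.41991378e-01  5.39490959e-01  1.57626894e-04]
 [-3.15419892e-04  7.84457385e-04 -9.99999643e-01]]
[-0.090,-0.035,0.000,0.000,0.000,0.013,-1],
[-0.186,-0.077,0.000,0.000,0.000,0.027,-1],
[-0.279,-0.125,0.000,0.000,0.000,0.040,-1],
[-0.365,-0.178,0.000,0.000,0.000,0.053,-1],
[-0.448,-0.243,0.003,0.000,0.000,0.065,-1],
[-0.524,-0.314,0.009,0.000,0.000,0.077,-1],
[-0.592,-0.386,0.017,0.000,0.000,0.088,-1],
[-0.647,-0.459,0.037,0.000,0.000,0.097,-1],
[-0.686,-0.543,0.082,0.000,0.000,0.105,-1],
[-0.713,-0.633,0.140,0.000,0.000,0.112,-1],
```

>>> step_arm --pt "-0.09 -0.035 0 0 0 0.013 -1" --pt "-0.186 -0.077 0 0 0 0.027 -1" --pt "-0.279 -0.125 0 0 0 0.04 -1" --pt "-0.365 -0.178 0 0 0 0.053 -1" --pt "-0.448 -0.243 0.003 0 0 0.065 -1" --pt "-0.524 -0.314 0.009 0 0 0.077 -1" --pt "-0.592 -0.386 0.017 0 0 0.088 -1" --pt "-0.647 -0.459 0.037 0 0 0.097 -1" --pt "-0.686 -0.543 0.082 0 0 0.105 -1" --pt "-0.713 -0.633 0.14 0 0 0.112 -1"

```text
clock: 6.9
tcp_pos: [0.4517, -0.1667, 0.3201]
orientation: [2.365, 2.064, 0.004]
contact_force: [-0.9, -0.0, -0.6]
grip_width: 0.0856
```

Run:
```python
from h import *
np.set_printoptions(precision=4,suppress=True)
print(pose()[0])
fs={n:grab_frame(n) for n in('scene','side','wrist')}
z={'scoop_grip':.03,'scoop_spout':.003,'scoop':0.,'funnel_mouth':.169,'knob_grip':.142,'stand':0}
for n,f in fs.items():
    print(n,ray(f,(320,240))[0])
    for t in list(z)[:3] if n=='wrist' else z:
        for d in tip_of(t,f)[:1]: print(n,t,np.round(d['point'],1),round(d['p'],2),atz(f,d['point'],z[t]))
cv2.imwrite('pics/w1.png',cv2.cvtColor(np.hstack([cv2.resize(fs[n]['img'],(400,300)) for n in('scene','wrist')]),cv2.COLOR_RGB2BGR))
save(fs['wrist'],'w1full.png');save(fs['scene'],'s1full.png')
```

```text
[ 0.4517 -0.1667  0.3201]
scene [-0.0028  0.9644  1.0558]
scene scoop_grip [405.8 235.5] 0.74 [ 0.451  -0.2013  0.03  ]
scene scoop_spout [388.5 251.2] 0.72 [ 0.473 -0.15   0.003]
scene scoop [386.8 260. ] 0.61 [ 0.4624 -0.1203  0.    ]
scene funnel_mouth [289.6 266.3] 0.57 [0.553  0.1826 0.169 ]
scene knob_grip [332.2 249. ] 0.52 [0.5211 0.0592 0.142 ]
scene stand [295.4 317.8] 0.8 [0.5492 0.171  0.    ]
side [0.303  1.0052 0.6289]
side scoop_grip [376.2 247.2] 0.75 [ 0.446  -0.1942  0.03  ]
side scoop_spout [371.6 269.6] 0.71 [ 0.4456 -0.1171  0.003 ]
side scoop [365.6 269.9] 0.65 [ 0.4611 -0.1172  0.    ]
side funnel_mouth [301.2 260. ] 0.68 [0.5478 0.1748 0.169 ]
side knob_grip [325.7 249.8] 0.6 [0.5235 0.0683 0.142 ]
side stand [305.9 334.2] 0.84 [0.538  0.1855 0.    ]
wrist [ 0.459  -0.0902  0.3871]
wrist scoop_grip [324.2 216.6] 0.91 [ 0.4507 -0.1873  0.03  ]
wrist scoop_spout [315.2  98.5] 0.73 [ 0.4581 -0.0678  0.003 ]
wrist scoop [319.5 143.7] 0.91 [ 0.4561 -0.1136  0.    ]
```

View pics/w1.png

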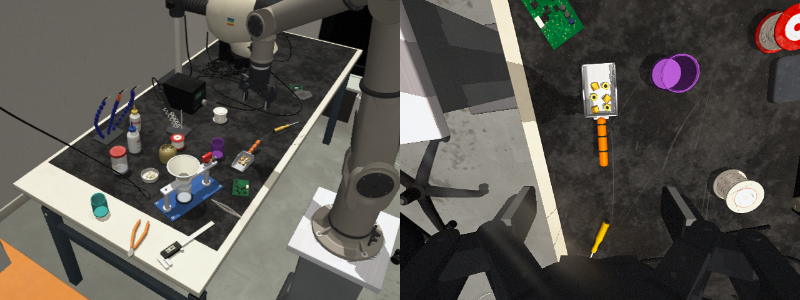

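The wrist view shows the scoop with six spacers near full-frame (318,145) and the orange handle running down from it. I'll refine the handle axis by colour.

Run:
```python
from h import *
np.set_printoptions(precision=4,suppress=True)
f=grab_frame('wrist');im=f['img'];h=cv2.cvtColor(im,cv2.COLOR_RGB2HSV)
m=cv2.inRange(h,(5,170,120),(18,255,255));m[:150]=0;m[300:]=0
n,l,s,c=cv2.connectedComponentsWithStats(cv2.morphologyEx(m,cv2.MORPH_CLOSE,np.ones((9,9))));
for i in range(1,n):
    if s[i,4]>100:
        y,x=np.nonzero(l==i);print(s[i],c[i])
        if s[i,4]>300:
            v=[]
            for yy in range(y.min()+3,y.max()-2,8):
                xx=x[y==yy];e=[(xx.min()),(xx.max())];v.append(((xx.min()+xx.max())/2,yy,xx.max()-xx.min()+1))
            for u in v: print(u, atz(f,u[:2],.035))
g=masks_of('scoop',f)[0]['pixels']
ys,xs=np.nonzero(g);print(ys.min(),ys.max());
for yy in range(ys.min()+4,ys.max(),10): xx=xs[ys==yy];print(yy,xx.min(),xx.max(),atz(f,((xx.min()+xx.max())/2,yy),.02))
```

```text
[ 306  183   21   87 1049] [317.9209 229.2393]
(np.float64(311.0), 186, np.int64(1)) [ 0.4481 -0.1488  0.035 ]
(np.float64(316.5), 194, np.int64(12)) [ 0.4526 -0.1578  0.035 ]
(np.float64(316.5), 202, np.int64(14)) [ 0.4515 -0.1662  0.035 ]
(np.float64(317.0), 210, np.int64(13)) [ 0.4508 -0.1748  0.035 ]
(np.float64(317.5), 218, np.int64(14)) [ 0.4502 -0.1836  0.035 ]
(np.float64(318.0), 226, np.int64(13)) [ 0.4495 -0.1924  0.035 ]
(np.float64(318.5), 234, np.int64(14)) [ 0.4488 -0.2014  0.035 ]
(np.float64(318.5), 242, np.int64(14)) [ 0.4476 -0.2105  0.035 ]
(np.float64(319.0), 250, np.int64(13)) [ 0.4469 -0.2198  0.035 ]
(np.float64(319.5), 258, np.int64(14)) [ 0.4462 -0.2292  0.035 ]
(np.float64(319.5), 266, np.int64(12)) [ 0.445  -0.2387  0.035 ]
105 268
109 288 338 [ 0.4604 -0.0745  0.02  ]
119 287 339 [ 0.4591 -0.0839  0.02  ]
129 287 339 [ 0.4577 -0.0936  0.02  ]
139 288 340 [ 0.4574 -0.1035  0.02  ]
149 288 340 [ 0.456  -0.1134  0.02  ]
159 288 340 [ 0.4546 -0.1236  0.02  ]
169 289 341 [ 0.4542 -0.134   0.02  ]
179 289 341 [ 0.4528 -0.1445  0.02  ]
189 291 329 [ 0.446  -0.1545  0.02  ]
199 309 322 [ 0.4504 -0.1662  0.02  ]
209 311 323 [ 0.4505 -0.1775  0.02  ]
219 311 324 [ 0.4495 -0.1888  0.02  ]
229 312 324 [ 0.4485 -0.2004  0.02  ]
239 312 325 [ 0.4475 -0.2122  0.02  ]
249 312 325 [ 0.4459 -0.2241  0.02  ]
259 313 326 [ 0.4454 -0.2365  0.02  ]
```

Run:
```python
from h import *
p,q=pose();Q=yawR(84.6);t=np.array([.450,-.186,.085]);hi=t+[0,0,.12]
P=[p+(hi-p)*k/4 for k in(1,2,3,4)]+[hi+(t-hi)*k/4 for k in(1,2,3,4)]+[t]*2
from scipy.spatial.transform import Slerp
S=Slerp([0,1],R.concatenate([q,Q]))
rows(P,[S(min(1,k/4)) for k in range(1,11)],-1)
```

```text
[-0.010,0.000,0.058,0.000,-0.000,-0.002,-1],
[-0.021,0.001,0.115,0.000,-0.000,-0.003,-1],
[-0.031,0.001,0.173,0.000,-0.000,-0.005,-1],
[-0.042,0.001,0.230,0.000,-0.000,-0.006,-1],
[-0.042,0.001,0.290,0.000,-0.000,-0.006,-1],
[-0.042,0.001,0.350,0.000,-0.000,-0.006,-1],
[-0.042,0.001,0.410,0.000,-0.000,-0.006,-1],
[-0.042,0.001,0.470,0.000,-0.000,-0.006,-1],
[-0.042,0.001,0.470,0.000,-0.000,-0.006,-1],
[-0.042,0.001,0.470,0.000,-0.000,-0.006,-1],
```

>>> step_arm --pt "-0.01 0 0.058 0 0 -0.002 -1" --pt "-0.021 0.001 0.115 0 0 -0.003 -1" --pt "-0.031 0.001 0.173 0 0 -0.005 -1" --pt "-0.042 0.001 0.23 0 0 -0.006 -1" --pt "-0.042 0.001 0.29 0 0 -0.006 -1" --pt "-0.042 0.001 0.35 0 0 -0.006 -1" --pt "-0.042 0.001 0.41 0 0 -0.006 -1" --pt "-0.042 0.001 0.47 0 0 -0.006 -1" --pt "-0.042 0.001 0.47 0 0 -0.006 -1" --pt "-0.042 0.001 0.47 0 0 -0.006 -1"

```text
clock: 9.15
tcp_pos: [0.4504, -0.1863, 0.0858]
orientation: [2.325, 2.111, 0.002]
contact_force: [0.1, 0.7, 0.4]
grip_width: 0.0852
```

>>> step_arm --pt "0 0 0 0 0 0 -0.4" --pt "0 0 0 0 0 0 0" --pt "0 0 0 0 0 0 0.4" --pt "0 0 0 0 0 0 0.6" --pt "0 0 0 0 0 0 1" --pt "0 0 0 0 0 0 1" --pt "0 0 0 0 0 0 1" --pt "0 0 -0.004 0 0 0 1" --pt "0 0 -0.012 0 0 0 1" --pt "0 0 -0.03 0 0 0 1" --newtons 70

```text
clock: 10.4
tcp_pos: [0.45, -0.1863, 0.1008]
orientation: [2.326, 2.111, 0.001]
contact_force: [-0.9, -0.4, -1.4]
grip_width: 0.0138
```

Run:
```python
from h import *
np.set_printoptions(precision=4,suppress=True)
o=readout.get_obs();p,q=pose(o);print(p,q.as_matrix(),o['grip_width'],o['contact_force'],o['joints'])
f=grab_frame('wrist');save(f,'w2.png')
for t in('scoop_spout','scoop_grip'):
  for d in tip_of(t,f)[:1]: print(t,d['point'],d['p'])
```

```text
[ 0.45   -0.1863  0.1008] [[ 0.0964  0.9953  0.0006]
 [ 0.9953 -0.0964 -0.    ]
 [ 0.      0.0006 -1.    ]] 0.013844271339794958 [-0.8685 -0.3592 -1.3848] [-0.1124  0.5311  0.4708  2.1714 -0.4671  0.5357  0.6137]
scoop_spout [313.2, 22.1] 0.75
scoop_grip [319.2, 325.0] 0.63
```

View pics/w2.png

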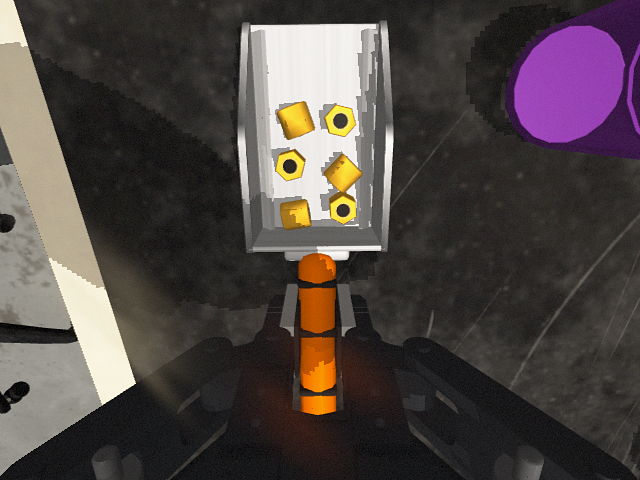

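The grasp is good: all six spacers are lying well back in the pan (rows 100–225). Next I'll measure the funnel rim precisely from both fixed cameras and plan the carry.

Run:
```python
from h import *
from scipy.optimize import least_squares
np.set_printoptions(precision=4,suppress=True)
p,q=pose()
f=grab_frame('wrist')
for L in(.108,.113,.118,.123): print('spout pred',L,proj(f,p+q.apply([L,0,.081])))
fs=[grab_frame('scene'),grab_frame('side')]
obs=[]
for f,(cx,cy) in zip(fs,((293,264),(301,258))):
    h=cv2.cvtColor(f['img'],cv2.COLOR_RGB2HSV); m=cv2.inRange(h,(0,0,110),(179,70,255))
    k=[];w=26 if f is fs[0] else 29
    for c in range(cx-w+4,cx+w-3,2):
        col=m[cy-32:cy+12,c]; i=np.flatnonzero(col)
        if len(i): k.append((c,cy-32+i[0]))
    obs.append(np.array(k,float)); print(k)
a=np.linspace(0,2*np.pi,361)
def top(f,x):
    C=np.array([proj(f,(x[0]+.057*np.cos(t),x[1]+.057*np.sin(t),.169)) for t in a]); return C
def res(x,sel=(0,1)):
    o=[]
    for i in sel:
        C=top(fs[i],x)
        o+=list(min(np.linalg.norm(C-u,axis=1)) *np.sign(np.linalg.norm(u-C.mean(0))-np.linalg.norm(C[np.argmin(np.linalg.norm(C-u,axis=1))]-C.mean(0))) for u in obs[i])
    return np.array(o)
for sel in((0,),(1,),(0,1)):
    s=least_squares(lambda x:res(x,sel),[.549,.168],loss='soft_l1',diff_step=1e-3);print(sel,s.x,np.abs(s.fun).mean())
for f,n in zip(fs,('scene','side')):
  d=masks_of('knob_grip',f)[:2]; print(n,[(x['extent'],x['p']) for x in d])
  im=f['img'].copy(); h=cv2.cvtColor(im,cv2.COLOR_RGB2HSV); m=cv2.inRange(h,(0,170,90),(4,255,255))|cv2.inRange(h,(175,170,90),(179,255,255))
  nn,l,st,c=cv2.connectedComponentsWithStats(m)
  for i in range(1,nn):
    if st[i,4]>40: print('red',st[i],c[i],atz(f,c[i],.141))
```

```text
spout pred 0.108 [316.5873  43.4452]
spout pred 0.113 [316.5682  28.8264]
spout pred 0.118 [316.5486  13.8623]
spout pred 0.123 [316.5286  -1.4596]
[(271, np.int64(235)), (273, np.int64(253)), (275, np.int64(252)), (277, np.int64(232)), (279, np.int64(232)), (281, np.int64(232)), (283, np.int64(232)), (285, np.int64(232)), (287, np.int64(232)), (289, np.int64(232)), (291, np.int64(232)), (293, np.int64(232)), (295, np.int64(247)), (297, np.int64(247)), (299, np.int64(247)), (301, np.int64(248)), (303, np.int64(248)), (305, np.int64(249)), (307, np.int64(250)), (309, np.int64(251)), (311, np.int64(252)), (313, np.int64(253)), (315, np.int64(254))]
[(276, np.int64(254)), (278, np.int64(253)), (280, np.int64(252)), (282, np.int64(251)), (284, np.int64(250)), (286, np.int64(250)), (288, np.int64(249)), (290, np.int64(249)), (292, np.int64(248)), (294, np.int64(226)), (296, np.int64(226)), (298, np.int64(226)), (300, np.int64(226)), (302, np.int64(226)), (304, np.int64(226)), (306, np.int64(226)), (308, np.int64(226)), (310, np.int64(226)), (312, np.int64(226)), (314, np.int64(227)), (316, np.int64(249)), (318, np.int64(250)), (320, np.int64(250)), (322, np.int64(252)), (324, np.int64(253)), (326, np.int64(254))]
(0,) [0.6023 0.1449] 4.087665857682147
(1,) [0.5461 0.1598] 9.324767534553388
(0, 1) [0.5575 0.169 ] 8.276720242455616
scene [([330.1, 252.0, 19.1, 25.8], 0.83)]
red [273 215  22  13  89] [281.2022 222.7303] [0.6732 0.0424 0.141 ]
red [176 241  26  12  71] [188.3944 249.0986] [0.795  0.2336 0.141 ]
red [323 243  16  17 187] [330.9305 251.9251] [0.5189 0.0683 0.141 ]
side [([328.0, 257.1, 18.0, 36.5], 0.61)]
red [322 242  13  17 111] [329.4234 249.2793] [0.5167 0.062  0.141 ]
red [243 248  23  10  85] [254.1412 253.7294] [0.6685 0.1204 0.141 ]
red [152 274  30  12 131] [166.6031 281.5496] [0.7917 0.271  0.141 ]
```

Run:
```python
from h import *
from scipy.optimize import least_squares
np.set_printoptions(precision=4,suppress=True)
fs=[grab_frame('scene'),grab_frame('side')]
obs=[[(295,247),(297,247),(299,247),(301,248),(303,248),(305,249),(307,250),(309,251),(311,252),(313,253),(315,254),(273,253),(275,252)],
[(276,254),(278,253),(280,252),(282,251),(284,250),(286,250),(288,249),(290,249),(292,248),(316,249),(318,250),(320,250),(322,252),(324,253),(326,254)]]
a=np.linspace(0,2*np.pi,721)
def res(x,sel):
    o=[]
    for i in sel:
        C=np.array([proj(fs[i],(x[0]+.057*np.cos(t),x[1]+.057*np.sin(t),.169)) for t in a]);c=C.mean(0)
        for u in np.array(obs[i],float):
            d=np.linalg.norm(C-u,axis=1);j=d.argmin();o.append(d[j]*np.sign(np.linalg.norm(u-c)-np.linalg.norm(C[j]-c)))
    return np.array(o)
for sel in((0,),(1,),(0,1)):
    s=least_squares(res,[.549,.168],args=(sel,),diff_step=1e-3);print(sel,s.x,np.abs(s.fun).mean())
x=s.x
for f in fs: print('mouth px',proj(f,(*x,.169)),'nest',proj(f,(*x,.008)))
# carry plan
p,q=pose();print(p)
```

```text
(0,) [0.5506 0.1745] 0.2592704466041715
(1,) [0.5486 0.177 ] 0.24067370366733798
(0, 1) [0.5493 0.1753] 0.39126938695923025
mouth px [292.9413 264.9775] nest [294.276  316.5799]
mouth px [300.3981 260.0415] nest [301.9472 327.4825]
[ 0.4503 -0.1863  0.1006]
```

```bash
cat > carry.py <<'E'
from h import *
F=np.array([.5495,.1755,0]);a=np.radians(80);s=np.array([np.cos(a),np.sin(a),0]);z=np.array([0,0,1.])
L,D=.116,.081
def tcp(sp,th):  # spout position, tilt
    x=s*np.cos(th)-z*np.sin(th); up=z*np.cos(th)+s*np.sin(th)
    return sp-L*x+D*up, rot(x,-up)
E
python3 - <<'E'
from carry import *
from scipy.interpolate import PchipInterpolator as I
p,q=pose()
e,_=tcp(F-.02*s+.212*z,0);print(e)
w=np.array([[*p,84.6],[p[0],p[1]+.01,.24,84.6],[e[0]-.01,e[1]-.06,e[2],81],[*e,80]])
d=np.r_[0,np.cumsum(np.linalg.norm(np.diff(w[:,:3],axis=0),axis=1))];print(d)
t=np.arange(1,21)/19;t=np.minimum(t,1);u=t*t*(3-2*t)
g=I(d,w)(u*d[-1])
rows(g[:10,:3],[yawR(v) for v in g[:10,3]],1)
print();rows(g[10:,:3],[yawR(v) for v in g[10:,3]],1,(g[9,:3],yawR(g[9,3])))
E
```

```text
[0.52588385 0.04156615 0.293     ]
[0.         0.13972536 0.31873484 0.37956247]
[0.000,0.000,-0.008,0.000,-0.000,-0.000,1],
[0.000,0.000,-0.030,0.000,-0.000,-0.000,1],
[0.001,0.000,-0.065,0.000,-0.000,-0.000,1],
[0.002,-0.000,-0.109,0.000,-0.000,-0.000,1],
[0.005,-0.000,-0.158,0.000,-0.000,-0.000,1],
[0.009,-0.001,-0.208,0.000,-0.000,-0.000,1],
[0.014,-0.001,-0.252,0.000,-0.000,-0.000,1],
[0.022,-0.001,-0.284,0.000,-0.000,-0.000,1],
[0.048,0.007,-0.311,0.000,-0.000,0.000,1],
[0.096,0.024,-0.335,0.000,-0.000,0.002,1],

[0.062,0.022,-0.021,0.000,0.000,0.002,1],
[0.129,0.043,-0.036,0.000,0.000,0.004,1],
[0.191,0.060,-0.046,0.000,0.000,0.006,1],
[0.244,0.070,-0.049,0.000,0.000,0.008,1],
[0.286,0.075,-0.050,0.000,0.000,0.009,1],
[0.322,0.077,-0.050,0.000,0.000,0.009,1],
[0.349,0.078,-0.050,0.000,0.000,0.010,1],
[0.367,0.078,-0.050,0.000,0.000,0.010,1],
[0.373,0.078,-0.050,0.000,0.000,0.011,1],
[0.373,0.078,-0.050,0.000,0.000,0.011,1],
```

>>> step_arm --pt "0 0 -0.008 0 0 0 1" --pt "0 0 -0.03 0 0 0 1" --pt "0.001 0 -0.065 0 0 0 1" --pt "0.002 0 -0.109 0 0 0 1" --pt "0.005 0 -0.158 0 0 0 1" --pt "0.009 -0.001 -0.208 0 0 0 1" --pt "0.014 -0.001 -0.252 0 0 0 1" --pt "0.022 -0.001 -0.284 0 0 0 1" --pt "0.048 0.007 -0.311 0 0 0 1" --pt "0.096 0.024 -0.335 0 0 0.002 1"

```text
clock: 12.15
tcp_pos: [0.4662, -0.14, 0.2693]
orientation: [2.341, 2.093, 0.002]
contact_force: [0.3, -0.4, -2.2]
grip_width: 0.0135
```

>>> step_arm --pt "0.062 0.022 -0.021 0 0 0.002 1" --pt "0.129 0.043 -0.036 0 0 0.004 1" --pt "0.191 0.06 -0.046 0 0 0.006 1" --pt "0.244 0.07 -0.049 0 0 0.008 1" --pt "0.286 0.075 -0.05 0 0 0.009 1" --pt "0.322 0.077 -0.05 0 0 0.009 1" --pt "0.349 0.078 -0.05 0 0 0.01 1" --pt "0.367 0.078 -0.05 0 0 0.01 1" --pt "0.373 0.078 -0.05 0 0 0.011 1" --pt "0.373 0.078 -0.05 0 0 0.011 1"

```text
clock: 13.4
tcp_pos: [0.5256, 0.0406, 0.2943]
orientation: [2.413, 2.01, 0.002]
contact_force: [0.8, 0.5, -1.3]
grip_width: 0.0134
```

Run:
```python
from carry import *
np.set_printoptions(precision=4,suppress=True)
o=readout.get_obs();p,q=pose(o);print(o['clock'],p,q.as_matrix(),o['joints'],o['grip_width'])
f=grab_frame('wrist');save(f,'w3.png')
print('mouth pred px',proj(f,F+.169*z),'spout',proj(f,p+q.apply([L,0,D])), proj(f,F+.169*z+.057*s),proj(f,F+[.057,0,.169]),proj(f,F+[-.057,0,.169]))
g=grab_frame('side')
cv2.imwrite('pics/c3.png',cv2.cvtColor(np.hstack([f['img'][::1,80:560],cv2.resize(g['img'][150:390,220:400],(360,480))]),cv2.COLOR_RGB2BGR)[:, :800])
n=16;P=[];Q=[]
for k in range(1,21):
    th=np.radians(62)*min(1,k/18); zz=.212-.024*min(1,k/10)
    a_,b_=tcp(F-.02*s+zz*z,th);P.append(a_);Q.append(b_)
rows(P[:10],Q[:10],1);print();rows(P[10:],Q[10:],1,(P[9],Q[9]))
```

```text
13.4 [0.5256 0.0406 0.2943] [[ 0.1803  0.9836  0.0015]
 [ 0.9836 -0.1803 -0.0003]
 [ 0.      0.0015 -1.    ]] [-0.7011  0.2714  0.6092  1.9502 -0.1861  0.9736 -0.1854] 0.01342772284027467
mouth pred px [314.6984  -4.0023] spout [316.5272  20.0938] [ 313.3907 -157.184 ] [432.6974 -29.2481] [201.0362  20.3157]
[0.013,0.000,-0.006,0.000,-0.010,-0.001,1],
[0.024,0.000,-0.014,0.000,-0.019,-0.001,1],
[0.035,-0.000,-0.022,0.000,-0.029,-0.001,1],
[0.048,-0.000,-0.029,0.000,-0.038,-0.001,1],
[0.061,-0.000,-0.035,0.000,-0.048,-0.001,1],
[0.075,-0.000,-0.040,0.000,-0.057,-0.001,1],
[0.089,-0.000,-0.044,0.000,-0.067,-0.001,1],
[0.104,-0.001,-0.048,-0.000,-0.077,-0.001,1],
[0.119,-0.001,-0.050,-0.000,-0.086,-0.001,1],
[0.135,-0.001,-0.052,-0.000,-0.096,-0.001,1],

[0.010,0.000,-0.014,0.000,-0.010,0.000,1],
[0.021,0.000,-0.027,0.000,-0.019,0.000,1],
[0.033,0.000,-0.039,-0.000,-0.029,0.000,1],
[0.045,-0.000,-0.051,0.000,-0.038,0.000,1],
[0.058,0.000,-0.061,0.000,-0.048,0.000,1],
[0.072,0.000,-0.071,0.000,-0.057,0.000,1],
[0.086,0.000,-0.081,-0.000,-0.067,0.000,1],
[0.101,0.000,-0.089,0.000,-0.077,0.000,1],
[0.101,0.000,-0.089,0.000,-0.077,0.000,1],
[0.101,0.000,-0.089,0.000,-0.077,0.000,1],
```

View pics/c3.png

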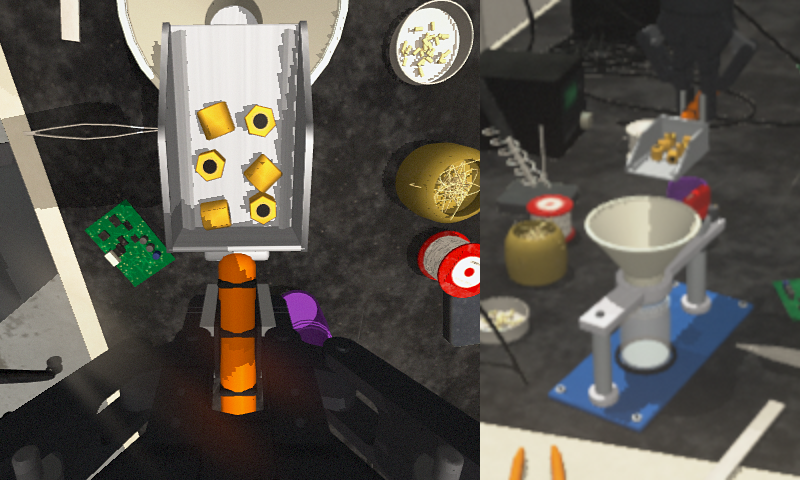

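The funnel rim edges, at full-frame columns 199 and 428, match the prediction (201/432). The spout is over the near half of the mouth, so I'll tip now.

>>> step_arm --pt "0.013 0 -0.006 0 -0.01 -0.001 1" --pt "0.024 0 -0.014 0 -0.019 -0.001 1" --pt "0.035 0 -0.022 0 -0.029 -0.001 1" --pt "0.048 0 -0.029 0 -0.038 -0.001 1" --pt "0.061 0 -0.035 0 -0.048 -0.001 1" --pt "0.075 0 -0.04 0 -0.057 -0.001 1" --pt "0.089 0 -0.044 0 -0.067 -0.001 1" --pt "0.104 -0.001 -0.048 0 -0.077 -0.001 1" --pt "0.119 -0.001 -0.05 0 -0.086 -0.001 1" --pt "0.135 -0.001 -0.052 0 -0.096 -0.001 1"

```text
clock: 14.75
tcp_pos: [0.5374, 0.1071, 0.3205]
orientation: [2.055, 1.721, -0.642]
contact_force: [0.2, -0.3, -2.5]
grip_width: 0.0137
```

Run:
```python
from carry import *
np.set_printoptions(precision=4,suppress=True)
o=readout.get_obs();p,q=pose(o);print(p,o['joints'],'spout',p+q.apply([L,0,D]),np.degrees(np.arcsin(-q.as_matrix()[2,0])))
P=[];Q=[]
for k in range(11,21):
    th=np.radians(64)*min(1,k/19)
    a_,b_=tcp(F-.02*s+.188*z,th);P.append(a_);Q.append(b_)
rows(P,Q,1)
```

```text
[0.5374 0.1071 0.3205] [-1.0217  0.4803  0.6894  1.7682  0.2268  1.3162 -0.6117] spout [0.546  0.1555 0.1878] 34.71151153360735
[0.007,0.000,-0.010,-0.000,-0.007,-0.000,1],
[0.017,0.000,-0.023,-0.000,-0.016,-0.000,1],
[0.029,0.000,-0.035,-0.000,-0.025,-0.000,1],
[0.041,-0.000,-0.047,-0.000,-0.035,-0.000,1],
[0.053,-0.000,-0.058,-0.000,-0.044,-0.000,1],
[0.066,-0.000,-0.068,-0.000,-0.053,-0.000,1],
[0.080,-0.000,-0.077,-0.000,-0.063,-0.000,1],
[0.094,-0.000,-0.086,-0.000,-0.072,-0.000,1],
[0.109,-0.000,-0.093,-0.000,-0.081,-0.000,1],
[0.109,-0.000,-0.093,-0.000,-0.081,-0.000,1],
```

>>> step_arm --pt "0.007 0 -0.01 0 -0.007 0 1" --pt "0.017 0 -0.023 0 -0.016 0 1" --pt "0.029 0 -0.035 0 -0.025 0 1" --pt "0.041 0 -0.047 0 -0.035 0 1" --pt "0.053 0 -0.058 0 -0.044 0 1" --pt "0.066 0 -0.068 0 -0.053 0 1" --pt "0.08 0 -0.077 0 -0.063 0 1" --pt "0.094 0 -0.086 0 -0.072 0 1" --pt "0.109 0 -0.093 0 -0.081 0 1" --pt "0.109 0 -0.093 0 -0.081 0 1"

```text
clock: 16.0
tcp_pos: [0.5498, 0.1786, 0.3264]
orientation: [1.69, 1.42, -1.057]
contact_force: [0.0, -0.4, -1.3]
grip_width: 0.0135
```

Run:
```python
from carry import *
np.set_printoptions(precision=4,suppress=True)
o=readout.get_obs();p,q=pose(o);print(p,o['joints'],'spout',p+q.apply([L,0,D]),np.degrees(np.arcsin(-q.as_matrix()[2,0])))
f=grab_frame('wrist');g=grab_frame('scene')
cv2.imwrite('pics/c4.png',cv2.cvtColor(np.hstack([f['img'][:,80:560],cv2.resize(g['img'][180:340,220:340],(320,427))[:,:].copy() if 0 else cv2.resize(g['img'][180:360,220:340],(320,480))]),cv2.COLOR_RGB2BGR))
```

```text
[0.5498 0.1786 0.3264] [-1.1367  0.7716  0.7176  1.5824  0.3931  1.6477 -0.684 ] spout [0.5458 0.157  0.1866] 63.99698827424054
```

View pics/c4.png

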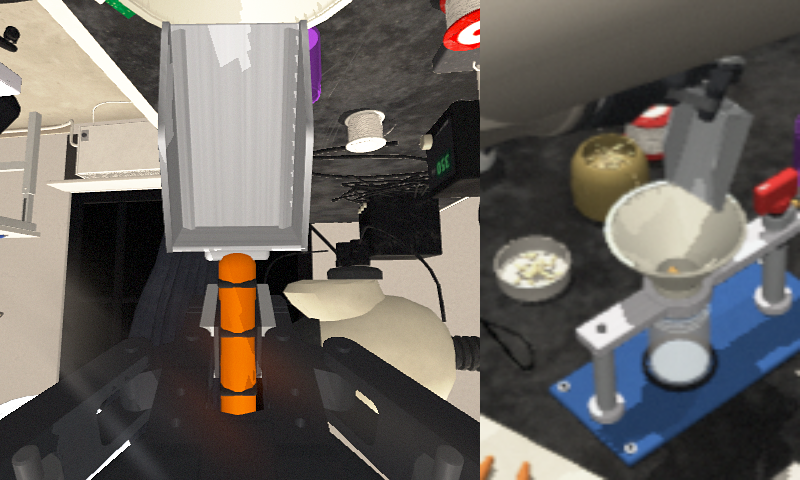

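The scoop is empty, and spacers show in the funnel throat (crop (672,270)). Next I'll carry the scoop back, level it and set it down beside the stand's knob end.

```bash
cat > back.py <<'E'
from carry import *
from scipy.interpolate import PchipInterpolator as I
def tcp2(x):
    a=np.radians(x[4]);th=np.radians(x[3]);s=np.array([np.cos(a),np.sin(a),0])
    xx=s*np.cos(th)-z*np.sin(th); up=z*np.cos(th)+s*np.sin(th)
    return x[:3]-L*xx+D*up, rot(xx,-up)
f=lambda d,zz:list(F+d*s+zz*z)
w=np.array([f(-.02,.187)+[64,80],f(-.035,.215)+[50,80],f(-.10,.23)+[10,80],[.50,-.0,.22,0,82],[.466,-.05,.12,0,84.6],[.466,-.05,.0058,0,84.6]])
d=np.cumsum([0,.06,.16,.1,.12,.11])
def plan(n):
    t=np.minimum(np.arange(1,31)/28,1);u=t*t*(3-2*t)
    return [tcp2(x) for x in I(d,w)(u*d[-1])][10*n:10*n+10]
E
python3 - <<'E'
from back import *
A=plan(0);rows(*zip(*A),1);B=plan(1);print();rows(*zip(*B),1,A[-1]);print(B[-1][0])
E
```

```text
[-0.002,-0.000,0.002,-0.000,0.001,-0.000,1],
[-0.013,-0.000,0.007,-0.000,0.005,-0.000,1],
[-0.031,-0.000,0.015,-0.000,0.011,-0.000,1],
[-0.053,-0.000,0.027,-0.000,0.019,-0.000,1],
[-0.078,-0.000,0.045,-0.000,0.030,-0.000,1],
[-0.099,-0.000,0.071,-0.000,0.042,-0.000,1],
[-0.119,0.000,0.105,-0.000,0.057,-0.000,1],
[-0.137,0.001,0.148,-0.000,0.075,-0.000,1],
[-0.153,0.001,0.197,-0.000,0.095,-0.000,1],
[-0.165,0.001,0.250,-0.000,0.115,-0.000,1],

[-0.042,-0.000,0.035,0.000,0.018,0.000,1],
[-0.081,-0.001,0.068,-0.000,0.033,-0.000,1],
[-0.124,-0.005,0.104,-0.000,0.044,-0.001,1],
[-0.177,-0.014,0.146,-0.001,0.055,-0.002,1],
[-0.224,-0.024,0.185,-0.001,0.061,-0.004,1],
[-0.255,-0.034,0.213,-0.001,0.062,-0.006,1],
[-0.273,-0.046,0.261,-0.002,0.062,-0.009,1],
[-0.282,-0.058,0.320,-0.002,0.062,-0.011,1],
[-0.280,-0.066,0.379,-0.002,0.062,-0.012,1],
[-0.267,-0.069,0.428,-0.003,0.062,-0.013,1],
[ 0.45508344 -0.16548519  0.20010802]
```

>>> step_arm --pt "-0.002 0 0.002 0 0.001 0 1" --pt "-0.013 0 0.007 0 0.005 0 1" --pt "-0.031 0 0.015 0 0.011 0 1" --pt "-0.053 0 0.027 0 0.019 0 1" --pt "-0.078 0 0.045 0 0.03 0 1" --pt "-0.099 0 0.071 0 0.042 0 1" --pt "-0.119 0 0.105 0 0.057 0 1" --pt "-0.137 0.001 0.148 0 0.075 0 1" --pt "-0.153 0.001 0.197 0 0.095 0 1" --pt "-0.165 0.001 0.25 0 0.115 0 1"

```text
clock: 17.35
tcp_pos: [0.524, 0.0287, 0.3478]
orientation: [2.195, 1.835, -0.427]
contact_force: [-0.1, -0.5, -0.2]
grip_width: 0.0138
```

```bash
python3 -c "
from back import *
print(pose()[0]);rows(*zip(*plan(1)),1)"
```

```text
[0.52397313 0.02871607 0.34784161]
[-0.038,0.000,0.035,0.000,0.018,-0.001,1],
[-0.077,-0.000,0.068,0.000,0.032,-0.001,1],
[-0.121,-0.004,0.103,0.000,0.044,-0.001,1],
[-0.174,-0.013,0.146,-0.000,0.054,-0.003,1],
[-0.221,-0.023,0.184,-0.001,0.060,-0.005,1],
[-0.252,-0.033,0.212,-0.001,0.061,-0.007,1],
[-0.271,-0.045,0.260,-0.001,0.061,-0.009,1],
[-0.280,-0.057,0.319,-0.002,0.061,-0.011,1],
[-0.278,-0.065,0.378,-0.002,0.061,-0.013,1],
[-0.265,-0.068,0.427,-0.002,0.061,-0.013,1],
```

>>> step_arm --pt "-0.038 0 0.035 0 0.018 -0.001 1" --pt "-0.077 0 0.068 0 0.032 -0.001 1" --pt "-0.121 -0.004 0.103 0 0.044 -0.001 1" --pt "-0.174 -0.013 0.146 0 0.054 -0.003 1" --pt "-0.221 -0.023 0.184 -0.001 0.06 -0.005 1" --pt "-0.252 -0.033 0.212 -0.001 0.061 -0.007 1" --pt "-0.271 -0.045 0.26 -0.001 0.061 -0.009 1" --pt "-0.28 -0.057 0.319 -0.002 0.061 -0.011 1" --pt "-0.278 -0.065 0.378 -0.002 0.061 -0.013 1" --pt "-0.265 -0.068 0.427 -0.002 0.061 -0.013 1"

```text
clock: 18.6
tcp_pos: [0.4538, -0.1669, 0.2001]
orientation: [2.326, 2.108, -0.002]
contact_force: [-0.1, 0.3, -1.7]
grip_width: 0.0137
```

```bash
python3 -c "
from back import *
print(pose()[0]);rows(*zip(*plan(2)),1)"
```

```text
[ 0.45377578 -0.16686332  0.20008689]
[0.003,0.002,0.044,0.000,0.000,-0.001,1],
[0.003,0.002,0.086,0.000,0.000,-0.001,1],
[0.003,0.002,0.125,0.000,0.000,-0.001,1],
[0.003,0.002,0.159,0.000,0.000,-0.001,1],
[0.003,0.002,0.187,0.000,0.000,-0.001,1],
[0.004,0.002,0.208,0.000,0.000,-0.001,1],
[0.004,0.002,0.222,0.000,0.000,-0.001,1],
[0.004,0.002,0.227,0.000,0.000,-0.001,1],
[0.004,0.002,0.227,0.000,0.000,-0.001,1],
[0.004,0.002,0.227,0.000,0.000,-0.001,1],
```

>>> step_arm --pt "0.003 0.002 0.044 0 0 -0.001 1" --pt "0.003 0.002 0.086 0 0 -0.001 1" --pt "0.003 0.002 0.125 0 0 -0.001 1" --pt "0.003 0.002 0.159 0 0 -0.001 1" --pt "0.003 0.002 0.187 0 0 -0.001 1" --pt "0.004 0.002 0.208 0 0 -0.001 1" --pt "0.004 0.002 0.222 0 0 -0.001 1" --pt "0.004 0.002 0.227 0 0 -0.001 1" --pt "0.004 0.002 0.228 0 0 -0.001 1" --pt "0.004 0.002 0.228 0 0 -0.001 1"

```text
clock: 19.85
tcp_pos: [0.4551, -0.1653, 0.0864]
orientation: [2.319, 2.115, -0.002]
contact_force: [-0.8, 0.1, -0.8]
grip_width: 0.0136
```

>>> step_arm --pt "0 0 0 0 0 0 0.8" --pt "0 0 0 0 0 0 0.6" --pt "0 0 0 0 0 0 0.3" --pt "0 0 0 0 0 0 0" --pt "0 0 0 0 0 0 -0.3" --pt "0 0 0 0 0 0 -0.3" --pt "0 0 -0.04 0 0 0 -0.3" --pt "0 0 -0.12 0 0 0 -0.3" --pt "0 0 -0.24 0 0 0 -0.3" --pt "0 0 -0.36 0 0 0 -0.3"

```text
clock: 21.1
tcp_pos: [0.4545, -0.1648, 0.2678]
orientation: [2.32, 2.115, -0.003]
contact_force: [1.7, 1.2, 0.7]
grip_width: 0.0555
```

Run:
```python
from back import *
p,q=pose();t=np.array([.509,.03,.33])
P=[p+(t-p)*min(1,k/7) for k in range(1,11)]
rows(P,[yawR(84.6-10.3*min(1,k/7)) for k in range(1,11)],-.3)
```

```text
[0.057,0.010,-0.018,0.000,0.000,0.004,-0.3],
[0.114,0.021,-0.036,0.000,0.000,0.008,-0.3],
[0.170,0.031,-0.054,0.000,0.000,0.013,-0.3],
[0.227,0.041,-0.072,0.000,0.000,0.017,-0.3],
[0.284,0.052,-0.090,0.000,0.000,0.021,-0.3],
[0.341,0.062,-0.108,0.000,0.000,0.025,-0.3],
[0.398,0.073,-0.125,0.000,0.000,0.029,-0.3],
[0.398,0.073,-0.125,0.000,0.000,0.029,-0.3],
[0.398,0.073,-0.125,0.000,0.000,0.029,-0.3],
[0.398,0.073,-0.125,0.000,0.000,0.029,-0.3],
```

>>> step_arm --pt "0.057 0.01 -0.018 0 0 0.004 -0.3" --pt "0.114 0.021 -0.036 0 0 0.008 -0.3" --pt "0.17 0.031 -0.054 0 0 0.013 -0.3" --pt "0.227 0.041 -0.072 0 0 0.017 -0.3" --pt "0.284 0.052 -0.09 0 0 0.021 -0.3" --pt "0.341 0.062 -0.108 0 0 0.025 -0.3" --pt "0.398 0.073 -0.125 0 0 0.029 -0.3" --pt "0.398 0.073 -0.125 0 0 0.029 -0.3" --pt "0.398 0.073 -0.125 0 0 0.029 -0.3" --pt "0.398 0.073 -0.125 0 0 0.029 -0.3"

```text
clock: 22.35
tcp_pos: [0.5088, 0.0289, 0.3295]
orientation: [2.505, 1.893, -0.004]
contact_force: [0.2, -0.3, -0.5]
grip_width: 0.0555
```

Run:
```python
from back import *
np.set_printoptions(precision=4,suppress=True)
print(pose()[0])
f=grab_frame('wrist');save(f,'w5.png')
d=tip_of('knob_grip',f)[:1];print([(x['point'],x['p'],atz(f,x['point'],.142)) for x in d])
h=cv2.cvtColor(f['img'],cv2.COLOR_RGB2HSV); m=cv2.inRange(h,(0,150,80),(6,255,255))|cv2.inRange(h,(174,150,80),(179,255,255))
nn,l,st,c=cv2.connectedComponentsWithStats(m)
for i in range(1,nn):
    if st[i,4]>150:
        ys,xs=np.nonzero(l==i);rc=cv2.minAreaRect(np.column_stack([xs,ys]).astype(np.float32));b=cv2.boxPoints(rc)
        print(st[i],rc,'at .154:',atz(f,rc[0],.154),'corners',[atz(f,u,.154)[:2] for u in b])
d=tip_of('funnel_mouth',f)[:1];print([(x['point'],x['p'],atz(f,x['point'],.169)) for x in d],proj(f,F+.169*z))
```

```text
[0.5088 0.0289 0.3295]
[([315.9, 169.9], 0.59, array([0.5201, 0.072 , 0.142 ]))]
[ 300  143   31   63 1240] ((315.0, 174.0), (62.0, 30.0), 90.0) at .154: [0.5193 0.071  0.154 ] corners [array([0.5152, 0.0942]), array([0.535 , 0.0886]), array([0.5235, 0.0465]), array([0.5026, 0.0525])]
[ 504  189   77   62 2001] ((541.6162109375, 219.997314453125), (75.72711181640625, 56.9791374206543), 17.10272979736328) at .154: [ 0.6702 -0.0069  0.154 ] corners [array([ 0.6372, -0.0105]), array([0.6534, 0.0273]), array([ 0.7022, -0.0034]), array([ 0.6882, -0.0437])]
[] [315.325  -15.1463]
```

View pics/w5.png

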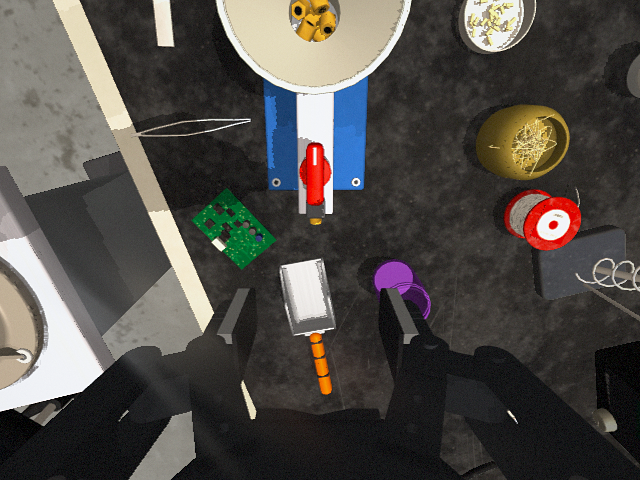

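The wing knob is at (315,174), aligned with the tool and centred at (0.5195, 0.071). The spacers are in the throat at (315,18), and the empty scoop lies level at (310,300). I'll go down and grip the wing.

>>> step_arm --pt "0.03 -0.001 0.03 0 0 0 -0.3" --pt "0.06 -0.002 0.06 0 0 0 -0.3" --pt "0.086 -0.002 0.1 0 0 0 -0.3" --pt "0.086 -0.002 0.15 0 0 0 -0.3" --pt "0.086 -0.002 0.2 0 0 0 -0.3" --pt "0.086 -0.002 0.24 0 0 0 -0.3" --pt "0.086 -0.002 0.257 0 0 0 -0.3" --pt "0.086 -0.002 0.257 0 0 0 0" --pt "0.086 -0.002 0.257 0 0 0 0.4" --pt "0.086 -0.002 0.257 0 0 0 0.5" --newtons 40

```text
clock: 23.75
tcp_pos: [0.5191, 0.0712, 0.2017]
orientation: [-2.505, -1.895, 0.004]
contact_force: [-4.1, 0.9, 4.0]
grip_width: 0.0225
```

>>> step_arm --pt "0 0 0 0 0 0 0.7" --pt "0 0 0 0 0 0 1" --pt "0 0 0 0 0 0 1" --pt "0 0 0 0 0 0 1" --pt "0 0 0 0 0 0 1" --pt "0 0 0 0 0 0 1" --pt "0 0 0 0 0 0 1" --pt "0 0 0 0 0 0 1" --pt "0 0 0 0 0 0 1" --pt "0 0 0 0 0 0 1"

```text
clock: 25.0
tcp_pos: [0.519, 0.0712, 0.2017]
orientation: [-2.505, -1.895, 0.004]
contact_force: [-3.7, -1.4, 3.2]
grip_width: 0.0227
```

The opening of 22.7 mm means the tips are on the wider hub rather than the 13 mm wing. I'll raise by 8 mm and re-grip.

>>> step_arm --pt "0 0 0 0 0 0 0.3" --pt "0 0 0 0 0 0 0.2" --pt "0 0 -0.01 0 0 0 0.2" --pt "0 0 -0.018 0 0 0 0.2" --pt "0 0 -0.018 0 0 0 0.5" --pt "0 0 -0.018 0 0 0 1" --pt "0 0 -0.018 0 0 0 1" --pt "0 0 -0.018 0 0 0 1" --pt "0 0 -0.018 0 0 0 1" --pt "0 0 -0.018 0 0 0 1"

```text
clock: 26.25
tcp_pos: [0.519, 0.0713, 0.2111]
orientation: [-2.505, -1.895, 0.004]
contact_force: [-2.9, 1.1, 6.1]
grip_width: 0.0117
```

>>> step_arm --pt "0 0 0 0 0 -0.015 1" --pt "0 0 0 0 0 -0.032 1" --pt "0 0 0 0 0 -0.05 1" --pt "0 0 0 0 0 -0.068 1" --pt "0 0 0 0 0 -0.086 1" --pt "0 0 0 0 0 -0.104 1" --pt "0 0 0 0 0 -0.122 1" --pt "0 0 0 0 0 -0.136 1" --pt "0 0 0 0 0 -0.142 1" --pt "0 0 0 0 0 -0.142 1"

```text
clock: 27.5
tcp_pos: [0.518, 0.0711, 0.2111]
orientation: [-1.44, -2.788, 0.005]
contact_force: [-5.0, -0.8, 7.5]
grip_width: 0.0126
```

Run:
```python
from back import *
np.set_printoptions(precision=4,suppress=True)
o=readout.get_obs();p,q=pose(o);x=q.as_matrix()[:,0];print(p,'yaw',np.degrees(np.arctan2(x[1],x[0])),o['grip_width'],o['contact_force'],o['moment'])
```

```text
[0.518  0.0711 0.2111] yaw 125.3659922356811 0.012595480603620557 [-5.0376 -0.8352  7.4725] [-0.1524  0.8712  0.1046]
```

Turned by 51.2°, so the knob is at its stop. I'll release, rise straight up and look.

>>> step_arm --pt "0 0 0 0 0 0 0.5" --pt "0 0 0 0 0 0 0.2" --pt "0 0 0 0 0 0 -0.1" --pt "0 0 0 0 0 0 -0.1" --pt "0 0 -0.05 0 0 0 -0.1" --pt "0 0 -0.12 0 0 0 -0.1" --pt "0 0 -0.2 0 0 0 -0.1" --pt "-0.06 0.03 -0.24 0 0 0.05 -0.1" --pt "-0.12 0.06 -0.26 0 0 0.1 -0.1" --pt "-0.16 0.08 -0.26 0 0 0.14 -0.1"

```text
clock: 28.75
tcp_pos: [0.599, 0.0282, 0.3419]
orientation: [-2.167, -2.273, 0.004]
contact_force: [-0.1, 0.6, 0.9]
grip_width: 0.047
```

Run:
```python
from back import *
f=grab_frame('wrist');g=grab_frame('side')
cv2.imwrite('pics/c6.png',cv2.cvtColor(np.hstack([cv2.resize(f['img'],(440,330)),cv2.resize(g['img'][220:350,250:390],(355,330),interpolation=2)]),cv2.COLOR_RGB2BGR));save(f,'w6.png');save(g,'g6.png')
print(len(tip_of('spacer',g)),[(np.round(d['point']),round(d['p'],2)) for d in tip_of('spacer',g)])
```

```text
0 []
```

View pics/c6.png

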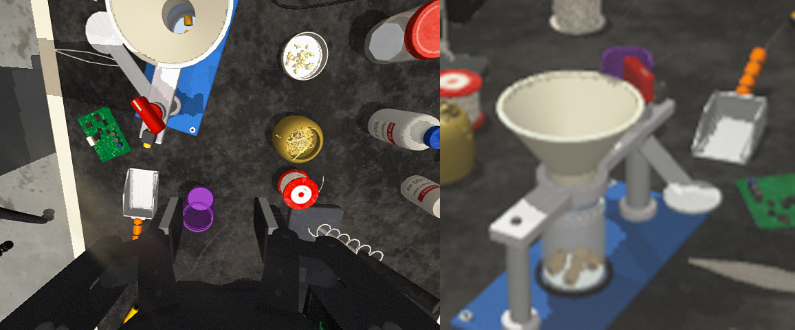

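The gate is swung clear and the spacers are in the jar. To count all six, I'll look straight down the funnel.

>>> step_arm --pt "0.03 -0.02 -0.02 0 0 0 -0.1" --pt "0.06 -0.04 -0.04 0 0 0 -0.1" --pt "0.09 -0.06 -0.04 0 0 0 -0.1" --pt "0.12 -0.08 -0.04 0 0 0 -0.1" --pt "0.142 -0.086 -0.04 0 0 0 -0.1" --pt "0.142 -0.086 -0.04 0 0 0 -0.1" --pt "0.142 -0.086 -0.04 0 0 0 -0.1" --pt "0.142 -0.086 -0.04 0 0 0 -0.1" --pt "0.142 -0.086 -0.04 0 0 0 -0.1" --pt "0.142 -0.086 -0.04 0 0 0 -0.1"

```text
clock: 30.2
tcp_pos: [0.5504, 0.0974, 0.3604]
orientation: [-2.155, -2.281, 0.008]
contact_force: [0.2, 0.3, -0.4]
grip_width: 0.0467
```

Run:
```python
from back import *
f=grab_frame('wrist');u=proj(f,F+.05*z).astype(int);print(u)
g=grab_frame('side');s_=grab_frame('scene')
c=lambda im,x,y,w,h,W:cv2.resize(im[max(0,y-h):y+h,x-w:x+w],(W,400),interpolation=2)
cv2.imwrite('pics/c7.png',cv2.cvtColor(np.hstack([c(f['img'],u[0],u[1],80,80,400),c(g['img'],303,322,25,25,400)]),cv2.COLOR_RGB2BGR))
```

```text
[322 121]
```

View pics/c7.png

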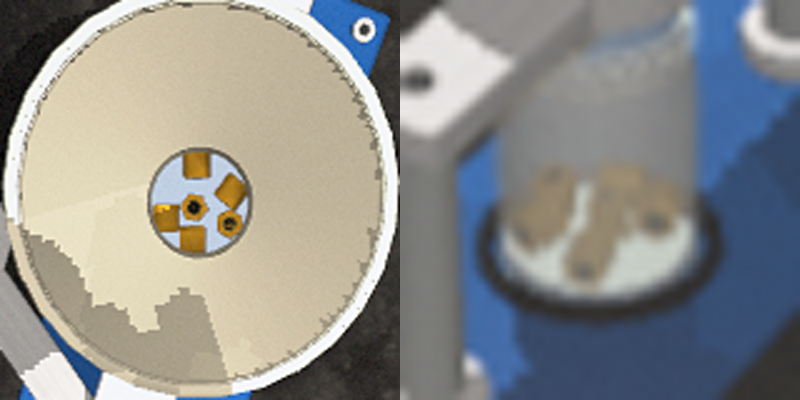

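Looking down the funnel I count six spacers on the jar floor, at crop (197,163), (231,188), (229,223), (194,207), (167,217) and (193,238). The funnel is empty and the jar is seated in its ring. The arm is clear of everything, so I'm handing in.

```bash
python3 -c "
from h import *
print(r.hand_in(), readout.get_obs()['clock'])"
```

```text
the job is handed in; nothing more can be done
the job is handed in; nothing more can be done
```

The job is done and handed in at about 31 s of the 64 s allowed; the hand-in gives no verdict.

I tipped all six spacers into the funnel and set the empty scoop down level on the table, past the knob end of the stand. I then turned the knob 51° to its open stop.

**Last checks:**
- **Gate:** it stayed open after I let go of the knob.
- **Spacers:** I counted six on the jar floor, looking straight down the empty funnel.
- **Jar:** it is upright in its ring.
- **Other things:** I touched none of them, and nothing looked out of place in the last pictures. I did not measure their positions again.

**Failed or disagreed:**
- **Knob grip:** my first grip closed on the wider hub (22.7 mm), so I went up 8 mm and gripped the wing instead.
- **Spacer network:** it reported no spacers in the side picture, so the count of six is mine, by eye from the wrist camera.

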